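# Hang the blade rest on its keyhole stud

### The job

Hang the steel blade rest with the orange grip on the green splash panel: slip the round part of its keyhole over the headed stud until its back meets the panel, then, keeping hold of it, slide it straight down until it is fully home behind the stud's head, press it down there with 10 to 20 N to bed it firmly, and let go so that it hangs upright and flush. The stud may be clamped anywhere along its short groove, so feel for it gently, never loading the panel or stud with more than 25 N. Leave the sharpening stone, jar and brush where they are.

Things in the scene. Friction and masses are not known exactly. Their poses are not given: they have to be found in the camera images.
- rest: Blade rest: loose L-shaped steel bracket, about 0.3 kg, standing upright on the blue pad of the wire rack. Origin: lower edge of its flat back face, mid-width; z up, y across, x out of the front, away from the back. Upright plate 90 wide, 110 high, 5 thick (x 0 to 5). Bottom lip 5 thick reaches out to x = 55, its edge rises to z = 13. It hangs with its back against the panel.
- rest_grip (a point): Middle of the orange grip tab on top of the plate (x = 6, z = 145.5 of the rest): 12 thick in x (0 to 12), 40 wide in y, from 35.5 below to 19.5 above this point. Grasp it from above across its thickness.
- rest_hole (a point): On the rest's back face (x = 0, y = 0, z = 68.5), centre of the keyhole's lower part: an octagonal hole 20 across flats right through the plate. A slot 9 wide leads up from it, closed 25.5 above this point; the octagon's upper sides lead into the slot at 45 degrees.
- rest_slot (a point): Point on the rest's back face (y = 0, z = 90.75) where the stud's axis lies when the rest is fully home, the neck bearing on the slot's end; 22.25 above the hole's centre.
- panel_face (a point): On the front face of the fixed green splash panel, on its mid-line, at the stud axis' height. x points out of the face (away from the robot, some yaw), y along the panel, z up. Panel 180 wide, 20 thick, top 20 above this point, foot 130 below. The brass-headed stud is at z = 0, anywhere from y = -18 to 18 (not measured). Home: slot point level with this point, back flush.
- groove (a point): Middle of the 70 mm dark groove on the panel's face (same point as the panel's). The steel stud clamped in it sticks straight out along x: neck 6.5 diameter, 8 long, then a head 15 diameter, 5 thick, its front 13 from the face. It does not move under load. Met off-centre, the head stops the rest's back 13 from the face; through the hole, the back reaches the face.
- stone_mid (a point): Centre of a loose reddish sharpening stone, 60 x 170 x 28, lying on the table: leave it.
- jar_mid (a point): Middle of a loose closed jar, 68 diameter, 85 high: leave it.
- brush_grip (a point): Handle of a loose brush lying on the table: leave it.
Mind the look-alikes: they are no part of the job. Leave any pink look-alike of the rest alone.

How it is judged (in metres and radians):
On the way, in this order (a step that is already met when the one before it is completed fails the run):
1. the stud's head is through the round hole: the held rest's back is within 6 mm of the panel, still 14 to 30 mm above home (x of rest_slot in the frame of panel_face between -0.003 and 0.006 m and y of rest_slot in the frame of panel_face between -0.024 and 0.024 m and z of rest_slot in the frame of panel_face between 0.014 and 0.03 m and contact force between the fingers and rest above 1 N), for 0.1 s.
2. still held, the rest is slid down to within 3 mm of home behind the head and pressed there with over 8 N (x of rest_slot in the frame of panel_face between -0.003 and 0.005 m and y of rest_slot in the frame of panel_face between -0.024 and 0.024 m and z of rest_slot in the frame of panel_face between -0.003 and 0.003 m and contact force between the fingers and rest above 1 N and contact force between rest and panel above 8 N), for 0.2 s.
At the end, for the whole second after the job is handed in: The released blade rest hangs at rest on the stud: fully down within 3 mm, back face within 5 mm of the panel at the stud, within 24 mm of the panel's mid-line, upright within 0.1 rad and flush with the panel within 0.12 rad, carried by the panel's stud (x of rest_slot in the frame of panel_face between -0.003 and 0.005 m and y of rest_slot in the frame of panel_face between -0.024 and 0.024 m and z of rest_slot in the frame of panel_face between -0.003 and 0.003 m and angle between rest's own z axis and vertical below 0.1 rad and angle between the x axis of rest and the x axis of panel_face, either way round below 0.12 rad and contact force between rest and panel above 0.5 N and linear speed of rest below 0.02 m/s and contact force between the fingers and rest below 0.1 N); the robot touches nothing.
It fails at once if the panel or its stud is loaded with more than 25 N (contact force between panel and anything else above 25 N).
It fails at once if the blade rest is tipped over by more than 0.6 rad (angle between rest's own z axis and vertical above 0.6 rad).
It fails at once if the stone, jar or brush is moved by more than 30 mm (distance of any of stone_mid, jar_mid, brush_grip from where it was at the start of the episode above 0.03 m).
It also fails if it takes over 72 s, if anything falls off the work surface, if the arm or the gripper's body presses on something with over 40 N, if the wrist force passes 120 N, or if a joint passes its speed limit or range.

### The arm

A 6-joint arm with a two-finger parallel gripper is mounted at the origin on the work surface. World frame = base frame: x ahead of the robot, y to its left, z up, the work surface at z = 0. Lengths are in mm, angles in rad, forces in N, time in s.
With the tool pointing down it reaches from about 300 to 775 mm from the base axis. Payload 14.6 kg.
Tool frame: the origin (TCP) lies at the very end of the fingers, on their centre line; the grasp point (between the pads) lies 19 mm behind it (manip.grip_point_offset is the distance from the TCP to the grasp point, in mm); z points along the fingers, y is the line along which they close (so a half turn about z gives the same grasp; the last joint's range is limited). The gripper opens to 94 mm and grips with 3 to 60 N. Pads are 16 mm wide; open, the fingers measure 119 mm over their backs; the gripper's body (75 mm by 177 mm) begins 78 mm behind the grasp point.
Start: joints at [-1.295, 0.3, 1.521, -0, 1.321, -0.067], TCP at [184.862, -517.992, 205.446] pointing down, gripper open.
Joint ranges: [-3.03, 3.03], [-0.79, 2.21], [0.23, 2.52], [-1.04, 4.18], [0, 3.07], [-2.55, 2.55]. Speed limits (rad/s): [2.22, 2.22, 2.57, 3.14, 3.14, 3.14].

### API

Orientations are given as [roll, pitch, yaw] about the fixed x, y, z axes, in that order (R = Rz(yaw) Ry(pitch) Rx(roll)).
In Python, from cell import telemetry, eyes, manip gives the robot as it stands.
- The arm moves only by the tool play_rows, never from a script. Its arguments are lists of equal length, an entry for each row: "translation": the shift along the world's x, y, z in m, a list of three; "yaw": the turn about the world's z in rad. A call has 1 to 12 rows; each row is the pose to reach, as a shift and turn from the pose commanded when the call began; what a row does not reach only later rows make up. A row lasts 1/8 s, in which the tool goes at most 62.5 mm and 10.7 degrees, less where a joint would pass 70% of its speed; a pose out of reach is approached as far as the arm can. A call with a gripper value outside its range is refused whole. "hand" is the opening, from 0 (shut) to 1 (fully open), set as the call begins (left out, the last holds). The fingers move at their own pace and stop on an object; "force" is the grip in N (left out, the last holds). Time passes only in rows, so rows that repeat a pose let the fingers close. It gives the time, the measured TCP pose, the force, the opening and the grip force at its end, in the units of the state.
- telemetry.read_state(): the state, without advancing time (a new reading comes with each control period).
- eyes.camera(name): name is "scene" or "top" or "wrist"; returns a dict with "pixels" (420x560x3 uint8, red, green, blue), "fx", "fy", "cx", "cy" (pixels), "cam_to_world" (4x4, takes a point from camera to world coordinates); the wrist camera has in their place "T_tool_cam" (4x4, takes a point from camera to tool coordinates, whose origin is the TCP and whose axes are the flange's). Camera axes: x right, y up, looking along -z (the intrinsics and any distortion apply to the point x, -y, -z); pixel columns grow to the right and rows downward; lengths in mm; the calibration is good to about 2 mm. A picture is of the moment at which its call begins: read the wrist's pose just before it. There is no depth.
- manip.sign_off(): hands the job in; it is judged then, once.
The state is a dict: "clock": time; "joints": joint angles; "qd": joint speeds; "effort": joint torques, N m; "eef_pos": TCP position; "eef_rot": TCP orientation; "wrist_force": force on the tool from outside, world axes, zero at the start; "moment": the same for the moment, N m; "finger_gap": finger opening in mm; "finger_force": force on a finger pad.
Only numpy, scipy, OpenCV 4.12 (cv2) and the standard library are available. Lean on these libraries where they do the work, as an engineer would, in place of code of your own. Each camera call takes 0.05 s, during which the arm holds its last target. There are 200 camera calls.

## Working session

There is one attempt and no reset: what is moved stays moved. The work goes in short steps, Python scripts to look and compute and a tool call to move; the robot and the scene stay as the last step left them, time stands still between calls to the robot, and variables do not carry over. Pictures are saved under pics/ and viewed, at most 10 in all, crops included, and the job is handed in when it is done.

Besides the shell and the picture viewer there is one more tool, called after "Call:" as name(argument=value, ...), one argument or row to a line, values as JSON. play_rows: Moves the arm, as the interface text tells. Its arguments: {"type":"object","properties":{"translation":{"type":"array","items":{"type":"array","items":{"type":"number"}}},"yaw":{"type":"array","items":{"type":"number"}},"hand":{"type":"number"},"force":{"type":"number"}},"required":["translation","yaw"]}

```bash
mkdir -p pics; cat > h.py <<'E'
import numpy as np, cv2
from cell import telemetry, eyes, manip
def grab(n):
    c=eyes.camera(n); return c
def save(c,f,crop=None,s=1):
    im=c["pixels"][:,:,::-1].copy()
    if crop: r0,r1,c0,c1=crop; im=im[r0:r1,c0:c1]
    cv2.imwrite("pics/"+f,cv2.resize(im,None,fx=s,fy=s,interpolation=cv2.INTER_CUBIC))
def ray(c,u,v,T=None):
    T=np.array(c["cam_to_world"] if T is None else T)
    d=np.array([(u-c["cx"])/c["fx"],-(v-c["cy"])/c["fy"],-1.0])
    return T[:3,3],T[:3,:3]@d
def onz(c,u,v,z,T=None):
    o,d=ray(c,u,v,T); return o+d*(z-o[2])/d[2]
def proj(c,p,T=None):
    T=np.array(c["cam_to_world"] if T is None else T)
    q=np.linalg.inv(T)@np.append(p,1); return c["cx"]-c["fx"]*q[0]/q[2], c["cy"]+c["fy"]*q[1]/q[2]
E
python3 - <<'E'
from h import *
print(telemetry.read_state())
ims=[]
for n in("scene","top"):
    c=grab(n); print(n,{k:c[k] for k in c if k!="pixels"})
    save(c,n+"0.png",s=1.4)
E
```

```text
{'clock': 0.0, 'joints': array([-1.29462344e+00,  3.00496041e-01,  1.52156350e+00, -1.84027476e-05,
        1.32065240e+00, -6.65725953e-02]), 'qd': array([ 0.00078983, -0.00215201,  0.00047888, -0.00016274,  0.00144124,
        0.00012928]), 'effort': array([ 1.08571785e-03, -5.31812489e+01, -3.52735698e+01,  7.09031126e-02,
        2.44477938e-02, -1.05477916e-04]), 'eef_pos': array([ 184.78107384, -517.77214597,  204.8800709 ]), 'eef_rot': array([-3.14047466e+00, -5.66737021e-05,  3.42750016e-01]), 'wrist_force': array([ 0.10772511,  0.01181319, -0.01139053]), 'moment': array([ 0.01979018,  0.0132227 , -0.00414785]), 'finger_force': 0.0, 'finger_gap': 93.7460808540528}
scene {'fx': 496.6926929309452, 'fy': 496.6926929309452, 'cx': 283.53079415887555, 'cy': 205.98569117039983, 'cam_to_world': array([[-4.53303681e-01, -6.66312574e-01,  5.92066994e-01,
         1.24712960e+03],
       [ 8.91245808e-01, -3.28363863e-01,  3.12822766e-01,
         2.86451466e+02],
       [-1.40243371e-02,  6.69480938e-01,  7.42696837e-01,
         9.87282954e+02],
       [ 0.00000000e+00,  0.00000000e+00,  0.00000000e+00,
         1.00000000e+00]])}
top {'fx': 429.51730724291974, 'fy': 429.51730724291974, 'cx': 274.5319570564703, 'cy': 211.25882676893298, 'cam_to_world': array([[-8.17586856e-03,  9.87215922e-01, -1.59178760e-01,
         3.93137123e+02],
       [-9.99460771e-01, -3.00510450e-03,  3.26976593e-02,
        -5.51530151e+01],
       [ 3.18013011e-02,  1.59360258e-01,  9.86708156e-01,
         1.09912572e+03],
       [ 0.00000000e+00,  0.00000000e+00,  0.00000000e+00,
         1.00000000e+00]])}
```

View pics/scene0.png

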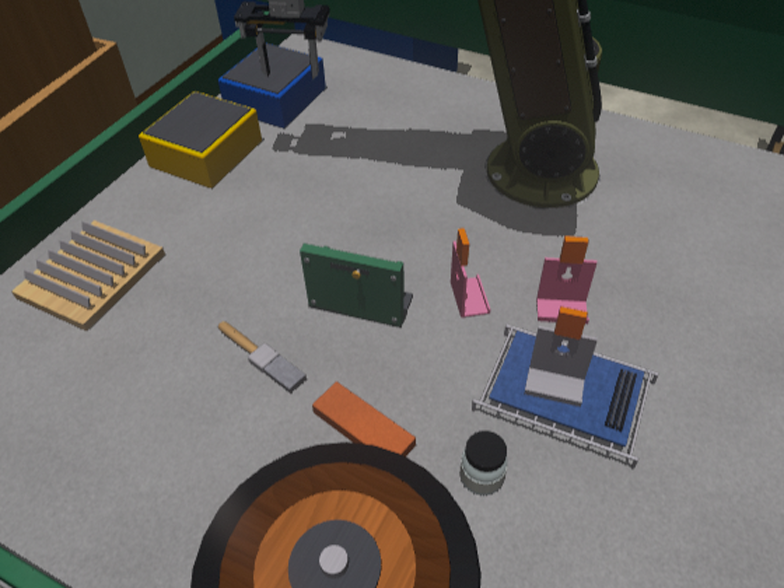

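View pics/top0.png

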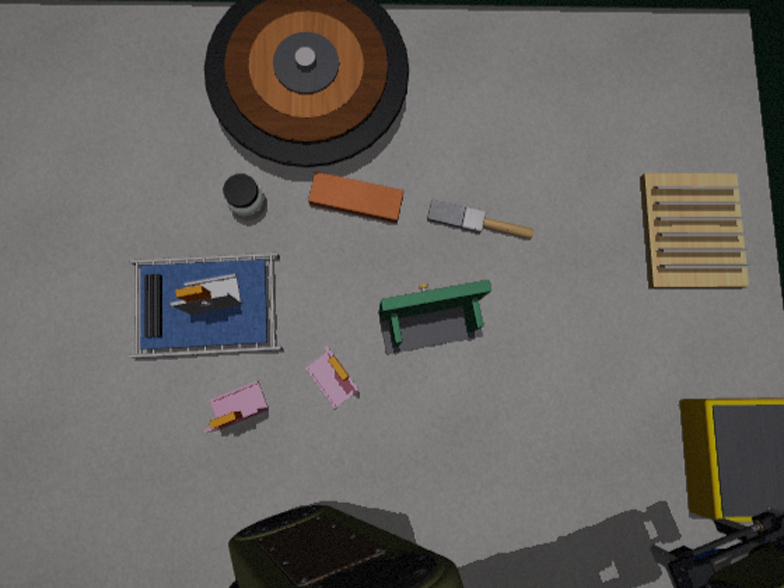

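The scene view (in 1.4× pixels) shows the grey rest at about (562,355) on the blue pad, with its orange tab at (571,323). The green panel is at (355,285) with a brass stud near (357,273). The pink look-alikes stand at (468,275) and (566,285). In the top view, the rest's tab is at (193,293), the panel's top edge runs from (381,303) to (491,287), and the stud is at (424,287).

```bash
python3 - <<'E'
from h import *
tiles=[]
C={n:grab(n) for n in("scene","top")}
for n,boxes in {"scene":[(165,290,210,300),(350,205,440,300)],"top":[(265,190,355,255),(115,185,180,235)]}.items():
    im=C[n]["pixels"]; hsv=cv2.cvtColor(im,cv2.COLOR_RGB2HSV)
    for nm,lo,hi in(("orange",(8,150,100),(20,255,255)),("green",(60,60,30),(85,255,255)),("brass",(18,90,90),(32,255,255))):
        m=cv2.inRange(hsv,lo,hi)
        cs,_=cv2.findContours(m,cv2.RETR_EXTERNAL,cv2.CHAIN_APPROX_NONE)
        for c in cs:
            a=cv2.contourArea(c)
            if (a>40 or nm=="brass" and len(c)>4) and a<12000:
                ap=cv2.approxPolyDP(c,1.5,True)[:,0]
                M=c[:,0].mean(0)
                print(n,nm,a,M.round(1),ap.tolist() if len(ap)<12 else "")
np.save("c.npy",C,allow_pickle=True)
def t(n,x0,y0,x1,y1):
    return cv2.resize(C[n]["pixels"][y0:y1,x0:x1,::-1],(400,300),interpolation=cv2.INTER_CUBIC)
g=np.vstack([np.hstack([t("scene",205,165,305,240),t("scene",360,215,460,290)]),np.hstack([t("top",265,190,365,265),t("top",110,175,190,235)])])
cv2.imwrite("pics/tiles.png",g)
E
```

```text
scene orange 3680.5 [239.4 386.8] 
scene orange 1515.5 [259.7 300.8] [[224, 288], [229, 294], [261, 317], [286, 324], [296, 313], [240, 273]]
scene orange 66.5 [409.2 223. ] [[400, 220], [400, 223], [418, 227], [418, 223]]
scene orange 44.0 [411.4 171. ] [[403, 169], [404, 172], [416, 172], [419, 174], [419, 170]]
scene orange 41.0 [330.6 168.9] [[327, 164], [330, 174], [334, 174], [331, 164]]
scene green 629.5 [ 18.4 409.6] [[0, 390], [0, 413], [7, 418], [46, 419]]
scene green 1526.5 [250.2 201.1] 
scene green 91.5 [196.   26.2] [[188, 23], [189, 29], [198, 31], [206, 24]]
scene green 5630.5 [ 81.2 107.6] 
scene green 47.0 [198.9  18.4] [[209, 16], [202, 18], [188, 17], [188, 19], [209, 20]]
scene green 9711.0 [496.1  36.2] [[419, 0], [420, 7], [422, 8], [422, 25], [430, 33], [428, 57], [559, 89], [559, 0]]
scene green 2722.0 [287.3  12.1] [[217, 0], [218, 4], [234, 3], [235, 11], [349, 38], [341, 0]]
scene brass 20.0 [ 64.6 212. ] [[59, 208], [67, 217], [66, 215], [69, 212], [67, 213], [66, 210]]
scene brass 1.5 [ 55.4 206.3] [[54, 205], [57, 207]]
scene brass 365.5 [ 40.1 216.6] 

[... 2261 characters left out ...]
59, 284], [504, 286], [512, 370], [515, 370], [508, 290], [559, 288]]
top brass 57.0 [241.2 262.5] [[237, 255], [235, 257], [245, 270], [247, 267]]
top brass 56.5 [134.3 207.6] [[142, 204], [126, 207], [126, 211], [143, 208]]
top brass 5.5 [301.7 203.9] [[299, 205], [304, 203]]
top brass 0.5 [371.2 166.6] [[370, 166], [372, 167]]
top brass 0.5 [377.1 166.4] [[376, 165], [378, 168]]
top brass 0.5 [372.2 163.6] [[371, 162], [374, 165]]
top brass 4.0 [366.  161.7] [[363, 160], [367, 163], [369, 162]]
top brass 3.0 [360.1 162.3] [[361, 160], [358, 164], [360, 162], [361, 164]]
top brass 12.0 [351.4 159.1] [[346, 158], [347, 161], [351, 158], [357, 161], [356, 158]]
top brass 2584.5 [495.4 162.5]
```

View pics/tiles.png

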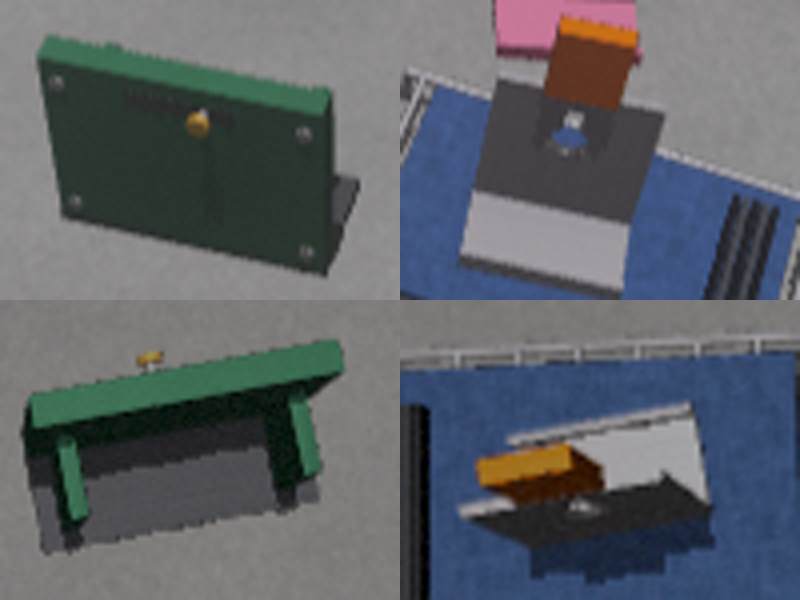

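```bash
cat >> h.py <<'E'
def tri(*rs):
    A=np.zeros((3,3));b=np.zeros(3)
    for o,d in rs:
        d=d/np.linalg.norm(d);P=np.eye(3)-np.outer(d,d);A+=P;b+=P@o
    p=np.linalg.solve(A,b)
    return p,[round(float(np.linalg.norm(np.cross(p-o,d/np.linalg.norm(d)))),1) for o,d in rs]
E
python3 - <<'E'
from h import *
C=np.load("c.npy",allow_pickle=True).item();S,T=C["scene"],C["top"]
f=lambda x0,y0,s:lambda u,v:(x0+(u+.5)/s-.5,y0+(v+.5)/s-.5)
s1=f(205,165,4);s2=f(360,215,4);t1=f(265,190,4);t2=f(110,175,5)
P=[("panel F -y",s1(43,60),t1(337,42)),("panel F +y",s1(326,97),t1(30,97)),("stud head",s1(198,122),t1(150,57)),
("tab c",s2(197,32),t2(127,165)),
("tab BL(-y)",s2(160,14),t2(177,168)),("tab BR(+y)",s2(238,29),t2(84,187)),("tab FR+y",s2(237,47),t2(76,162)),("tab FL-y",s2(157,36),t2(170,145)),
("lip -y",s2(60,263),t2(290,103))]
for n,a,b in P:
    p,e=tri(ray(S,*a),ray(T,*b)); print(n,p.round(1),e)
for n,uv in (("-y",(337,42)),("+y",(30,97)),("B-y",(343,65)),("B+y",(35,130))): print("z150 top",n,onz(T,*t1(*uv),150).round(1))
for n,uv in (("-y",(43,60)),("+y",(326,97))): print("z150 scene",n,onz(S,*s1(*uv),150).round(1))
for n,uv in (("-y",(63,216)),("+y",(327,273))): print("z0 scene foot",n,onz(S,*s1(*uv),0).round(1))
print("stud z130 scene",onz(S,*s1(198,122),130).round(1),"top",onz(T,*t1(150,57),130).round(1))
E
```

```text
panel F -y [ 571.9 -255.3  144.5] [0.9, 0.9]
panel F +y [538.5 -80.6 161.1] [0.3, 0.3]
stud head [ 566.1 -150.9  133.2] [0.4, 0.4]
tab c [546.8 208.  200.7] [0.3, 0.3]
tab BL(-y) [545.1 187.1 202.3] [0.1, 0.1]
tab BR(+y) [537.1 225.7 202. ] [0.4, 0.4]
tab FR+y [548.1 229.2 201.2] [0.2, 0.2]
tab FL-y [556.  190.6 198.1] [0.8, 0.8]
lip -y [604.8 175.   43.7] [0.4, 0.4]
z150 top -y [ 571.2 -255.   150. ]
z150 top +y [540.3 -81.2 150. ]
z150 top B-y [ 558. -258.  150.]
z150 top B+y [521.7 -83.8 150. ]
z150 scene -y [ 576.1 -250.8  150. ]
z150 scene +y [528.9 -85.2 150. ]
z0 scene foot -y [ 573.1 -257.8    0. ]
z0 scene foot +y [539.2 -81.    0. ]
stud z130 scene [ 563.6 -153.   130. ] top [ 566.5 -150.8  130. ]
```

In the tile crops, the panel normal and the rest both have yaw of about +0.19. The stud head is at about (565.5,-151,131), roughly 15 mm towards +y from mid-line. The tab top is centred at (547,208,201). I'll move above the panel first for a wrist view.

Call:
play_rows(
  translation=[
    [0,0,0.06],
    [0.03,0.03,0.11],
    [0.07,0.07,0.13],
    [0.11,0.11,0.13],
    [0.15,0.15,0.13],
    [0.19,0.19,0.13],
    [0.23,0.23,0.13],
    [0.27,0.27,0.13],
    [0.31,0.31,0.13],
    [0.35,0.35,0.13],
    [0.37,0.358,0.13],
    [0.37,0.358,0.13],
  ],
  yaw=[0.1,0.25,0.4,0.55,0.7,0.85,1.0,1.15,1.3,1.413,1.413,1.413],
  hand=1,
)

```text
clock: 1.7
eef_pos: [555.4, -159.2, 334.6]
eef_rot: [-3.14, -0.001, 1.757]
wrist_force: [-0.8, -0.2, -0.9]
finger_gap: 94.0
finger_force: 0.0
```

```bash
cat >> h.py <<'E'
from scipy.spatial.transform import Rotation
def wrist():
    s=telemetry.read_state(); c=eyes.camera("wrist")
    M=np.eye(4);M[:3,:3]=Rotation.from_euler("xyz",s["eef_rot"]).as_matrix();M[:3,3]=s["eef_pos"]
    c=dict(c); c["cam_to_world"]=M@np.array(c["T_tool_cam"]); return c,s
E
python3 - <<'E'
from h import *
c,s=wrist(); print(s); print(c["cam_to_world"].round(3),c["T_tool_cam"].round(2),c["fx"],c["cx"],c["cy"],[k for k in c])
np.save("w1.npy",c,allow_pickle=True); save(c,"w1.png",s=1.4)
for n,p in(("stud",(565.5,-151,130)),("F-y",(571,-255,150)),("F+y",(540,-81,150))): print(n,np.round(proj(c,p),1))
E
```

```text
{'clock': 1.7, 'joints': array([-3.42581501e-01,  3.06821862e-01,  1.21817259e+00,  1.32864069e-05,
        1.61793828e+00, -5.29196729e-01]), 'qd': array([-0.03685482, -0.0338647 ,  0.03011053, -0.0015582 , -0.00233319,
       -0.01268389]), 'effort': array([  2.09773555, -54.50528026, -38.76694322,   0.17308465,
         0.07630919,   0.2626385 ]), 'eef_pos': array([ 555.44838775, -159.23554174,  334.58644042]), 'eef_rot': array([-3.14044259e+00, -6.87979736e-04,  1.75741178e+00]), 'wrist_force': array([-0.82836393, -0.17956364, -0.87816478]), 'moment': array([-0.03364029, -0.08804378,  0.00142788]), 'finger_force': 0.0, 'finger_gap': 93.98786141848058}
[[ 9.83000e-01 -1.79000e-01 -4.90000e-02  5.40184e+02]
 [ 1.86000e-01  9.46000e-01  2.66000e-01 -8.15570e+01]
 [-1.00000e-03 -2.71000e-01  9.63000e-01  5.14924e+02]
 [ 0.00000e+00  0.00000e+00  0.00000e+00  1.00000e+00]] [[   0.      0.96    0.27   79.29]
 [   1.     -0.     -0.     -0.79]
 [  -0.      0.27   -0.96 -180.28]
 [   0.      0.      0.      1.  ]] 358.2113865345769 277.4409821824485 206.9213051064876 ['pixels', 'fx', 'fy', 'cx', 'cy', 'T_tool_cam', 'cam_to_world']
stud [288.8 175.7]
F-y [276.  270.4]
F+y [277.7 105.5]
```

View pics/w1.png

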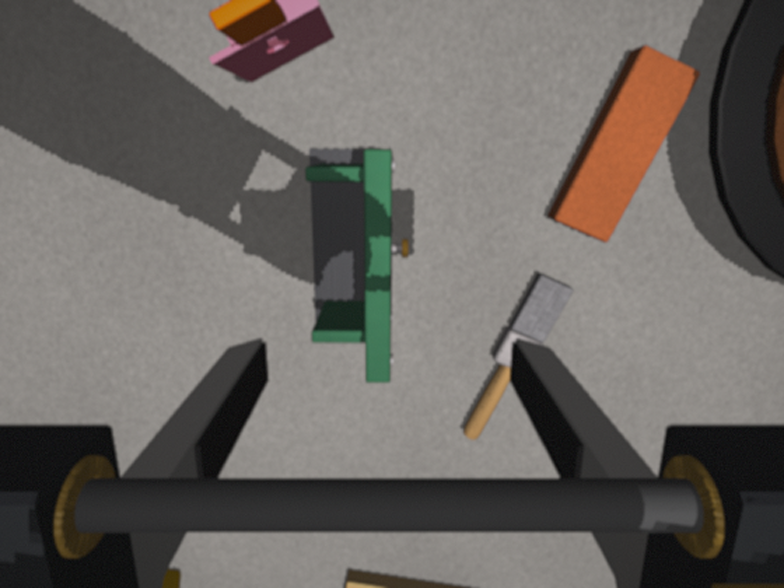

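The wrist view shows the panel top face with its front edge at u≈391, running from v=149 to 381 (1.4× pixels). The brass head is at (405,247). I'll fit these.

```bash
python3 - <<'E'
from h import *
c=np.load("w1.npy",allow_pickle=True).item(); im=c["pixels"]; hsv=cv2.cvtColor(im,cv2.COLOR_RGB2HSV)
m=cv2.inRange(hsv,(60,60,40),(90,255,255)); m[:, :255]=0; m[:,290:]=0
rows=[r for r in range(106,273) if m[r].any()]; print(rows[0],rows[-1])
L=[];R=[]
for r in range(112,268):
    x=np.where(m[r])[0]
    if len(x)>8: L.append((x[0]-.5,r)); R.append((x[-1]+.5,r))
for n,E in(("back",L),("front",R)):
    p=np.array([onz(c,u,v,150) for u,v in E])[:,:2].astype(np.float32)
    vx,vy,x0,y0=cv2.fitLine(p,cv2.DIST_HUBER,0,.01,.01).ravel(); 
    print(n,"yaw",np.arctan2(-vx/vy,1),x0,y0, "x at y=-168",x0+vx/vy*(-168-y0))
a=onz(c,278.9,rows[0]-.5,150);b=onz(c,278.9,rows[-1]+.5,150);print("ends",a.round(1),b.round(1),((a+b)/2).round(1),np.linalg.norm(a-b))
mb=cv2.inRange(hsv,(12,90,60),(32,255,255)); mb[:, :275]=0;mb[:,300:]=0;mb[:165]=0;mb[190:]=0
ys,xs=np.where(mb);print("brass",xs.mean(),ys.mean(),xs.min(),xs.max(),ys.min(),ys.max(),onz(c,xs.mean(),(ys.min()+ys.max())/2,130).round(1),onz(c,xs.mean(),(ys.min()+ys.max())/2,134).round(1))
E
```

```text
106 272
back yaw 0.18784827 537.275 -167.75436 x at y=-168 537.3217
front yaw 0.18439479 555.4711 -158.57669 x at y=-168 557.2287
ends [541.1 -80.8 150. ] [ 574.6 -256.9  150. ] [ 557.9 -168.9  150. ] 179.28818196483246
brass 288.96363636363634 176.4181818181818 287 291 171 182 [ 565.9 -151.9  130. ] [ 565.6 -151.1  134. ]
```

Call:
play_rows(
  translation=[
    [-0.0,0.06,0],
    [0,0.12,0],
    [0,0.18,0],
    [0,0.24,-0.005],
    [-0.003,0.3,-0.02],
    [-0.007,0.35,-0.035],
    [-0.009,0.367,-0.05],
    [-0.009,0.367,-0.06],
    [-0.009,0.367,-0.06],
    [-0.009,0.367,-0.06],
  ],
  yaw=[0,0,0,0,0,0,0,0,0,0],
)

```text
clock: 3.0
eef_pos: [546.4, 205.7, 276.2]
eef_rot: [3.141, -0.0, 1.754]
wrist_force: [-0.1, 0.4, 0.5]
finger_gap: 93.7
finger_force: 0.0
```

```bash
python3 - <<'E'
from h import *
c,s=wrist(); print(s["eef_pos"],s["eef_rot"],s["qd"].round(3))
np.save("w2.npy",c,allow_pickle=True); save(c,"w2.png",s=1.4)
for z,x in((201,0),): print(np.round(proj(c,(546.8,208,201)),1))
E
```

```text
[546.35918759 205.65970819 276.19457038] [ 3.14052552e+00 -3.79779232e-06  1.75396949e+00] [ 0.007 -0.002 -0.002  0.001 -0.     0.004]
[279.5 213.4]
```

View pics/w2.png

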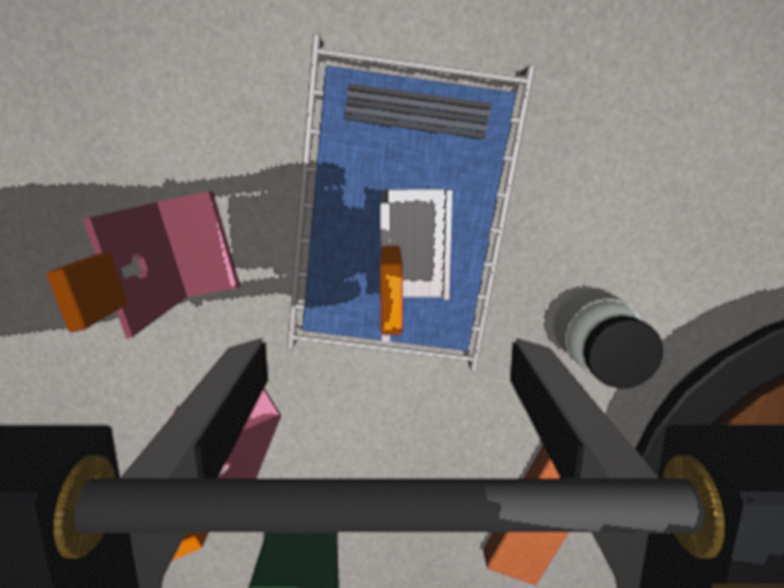

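The wrist view shows the tab's lit top at about (393,297) in 1.4× pixels, nearly parallel to the image's vertical. I'll fit its centre and edges.

```bash
python3 - <<'E'
from h import *
c=np.load("w2.npy",allow_pickle=True).item(); im=c["pixels"]; hsv=cv2.cvtColor(im,cv2.COLOR_RGB2HSV)
m=cv2.inRange(hsv,(8,150,20),(25,255,255)); m[:, :265]=0; m[:,295:]=0;m[:170]=0;m[245:]=0
for r in range(178,240,4):
    x=np.where(m[r])[0]; print(r,(x[0],x[-1],hsv[r,280,2]) if len(x) else "-",end="; ")
L=[];R=[]
for r in range(190,236):
    x=np.where(m[r])[0]
    if len(x)>8: L.append((x[0]-.5,r)); R.append((x[-1]+.5,r))
for n,E in(("L",L),("R",R)):
    p=np.array([onz(c,u,v,201) for u,v in E])[:,:2].astype(np.float32)
    vx,vy,x0,y0=cv2.fitLine(p,cv2.DIST_HUBER,0,.01,.01).ravel(); print(n,"yaw",-vx/vy,"x@208",x0+vx/vy*(208-y0))
ys,xs=np.where(m); print(ys.min(),ys.max())
bright=m.astype(bool)&(hsv[:,:,2]>190); yb,xb=np.where(bright); print("bright",yb.min(),yb.max(),xb.min(),xb.max())
for v in (yb.min()-.5,yb.max()+.5,(yb.min()+yb.max())/2): print(onz(c,280.5,v,201).round(1))
# lip front edge (white) right side
E=[]
for r in range(145,205):
    w=np.where((hsv[r,300:335,2]>150)&(hsv[r,300:335,1]<50))[0]
    if len(w): E.append((300+w[-1]+.5,r))
p=np.array([onz(c,u,v,49) for u,v in E])[:,:2].astype(np.float32)
vx,vy,x0,y0=cv2.fitLine(p,cv2.DIST_HUBER,0,.01,.01).ravel(); print("lip yaw",-vx/vy,x0,y0,len(E))
E
```

```text
178 (np.int64(273), np.int64(284), np.uint8(84)); 182 (np.int64(273), np.int64(285), np.uint8(85)); 186 (np.int64(273), np.int64(285), np.uint8(83)); 190 (np.int64(272), np.int64(286), np.uint8(142)); 194 (np.int64(272), np.int64(286), np.uint8(149)); 198 (np.int64(272), np.int64(286), np.uint8(221)); 202 (np.int64(272), np.int64(286), np.uint8(222)); 206 (np.int64(272), np.int64(286), np.uint8(216)); 210 (np.int64(272), np.int64(286), np.uint8(223)); 214 (np.int64(273), np.int64(286), np.uint8(181)); 218 (np.int64(273), np.int64(286), np.uint8(210)); 222 (np.int64(273), np.int64(286), np.uint8(216)); 226 (np.int64(273), np.int64(286), np.uint8(222)); 230 (np.int64(273), np.int64(286), np.uint8(222)); 234 (np.int64(273), np.int64(286), np.uint8(174)); 238 -; L yaw 0.21161053 x@208 541.1379
R yaw 0.1925409 x@208 552.11285
176 237
bright 197 235 275 286
[545.1 220.9 201. ]
[550.8 190.9 201. ]
[547.9 206.1 201. ]
lip yaw 0.19634145 595.2171 220.65196 60
```

Call:
play_rows(
  translation=[
    [0.0005,0.002,-0.03],
    [0.0005,0.002,-0.06],
    [0.0005,0.002,-0.085],
    [0.0005,0.002,-0.1],
    [0.0005,0.002,-0.113],
    [0.0005,0.002,-0.113],
    [0.0005,0.002,-0.113],
  ],
  yaw=[0.014,0.014,0.014,0.014,0.014,0.014,0.014],
)

```text
clock: 3.92
eef_pos: [546.7, 209.1, 163.3]
eef_rot: [3.14, -0.0, 1.77]
wrist_force: [-0.2, 0.2, 0.0]
finger_gap: 93.8
finger_force: 0.0
```

Call:
play_rows(
  translation=[
    [0,0,0],
    [0,0,0],
    [0,0,0],
    [0,0,0],
    [0,0,0],
    [0,0,0],
    [0,0,0],
    [0,0,0],
  ],
  yaw=[0,0,0,0,0,0,0,0],
  hand=0,
  force=50,
)

```text
clock: 4.92
eef_pos: [546.4, 209.0, 162.4]
eef_rot: [3.142, 0.0, 1.77]
wrist_force: [1.1, -0.4, 0.8]
finger_gap: 17.6
finger_force: 0.0
```

Call:
play_rows(
  translation=[
    [0,0,0],
    [0,0,0],
    [0,0,0],
    [0,0,0],
  ],
  yaw=[0,0,0,0],
)

```text
clock: 5.42
eef_pos: [546.4, 209.1, 162.4]
eef_rot: [3.142, -0.0, 1.77]
wrist_force: [0.4, 0.9, 0.1]
finger_gap: 11.9
finger_force: 50.0
```

Call:
play_rows(
  translation=[
    [0,0,0.005],
    [0,0,0.015],
    [0,0,0.035],
    [0,0,0.06],
    [0,0,0.06],
    [0,0,0.06],
  ],
  yaw=[0,0,0,0,0,0],
)

```text
clock: 6.18
eef_pos: [546.0, 208.9, 221.5]
eef_rot: [-3.14, 0.0, 1.77]
wrist_force: [-0.3, -0.1, -4.0]
finger_gap: 11.7
finger_force: 50.0
```

Call:
play_rows(
  translation=[
    [0,0,0.03],
    [0.01,-0.03,0.06],
    [0.02,-0.075,0.07],
    [0.035,-0.12,0.07],
    [0.05,-0.165,0.07],
    [0.06,-0.21,0.07],
    [0.067,-0.255,0.07],
    [0.067,-0.3,0.07],
    [0.067,-0.335,0.07],
    [0.067,-0.351,0.07],
    [0.067,-0.351,0.07],
    [0.067,-0.351,0.07],
  ],
  yaw=[0,0,0,0,0,0,-0.005,-0.01,-0.013,-0.013,-0.013,-0.013],
)

```text
clock: 7.68
eef_pos: [613.5, -140.7, 292.3]
eef_rot: [-3.141, -0.0, 1.758]
wrist_force: [-0.2, -0.6, -4.3]
finger_gap: 12.1
finger_force: 50.0
```

Call:
play_rows(
  translation=[
    [0,0,-0.02],
    [0,0,-0.045],
    [0,0,-0.07],
    [0,0,-0.09],
    [0,0,-0.1],
    [0,0,-0.104],
    [0,0,-0.104],
    [0,0,-0.104],
    [0,0,-0.104],
  ],
  yaw=[0,0,0,0,0,0,0,0,0],
)

```text
clock: 8.8
eef_pos: [613.5, -142.1, 188.9]
eef_rot: [3.141, 0.0, 1.757]
wrist_force: [-0.0, -0.2, -3.9]
finger_gap: 11.4
finger_force: 50.0
```

```bash
python3 - <<'E'
from h import *
print({k:v for k,v in telemetry.read_state().items() if k in("eef_pos","eef_rot","wrist_force","clock")})
S=grab("scene");T=grab("top");W,s=wrist()
np.save("c3.npy",{"scene":S,"top":T,"wrist":W},allow_pickle=True)
t=lambda c,x0,y0,x1,y1:cv2.resize(c["pixels"][y0:y1,x0:x1,::-1],(400,300),interpolation=cv2.INTER_CUBIC)
p=(585,-145,150)
b=[]
for c in(S,T,W):
    u,v=map(int,proj(c,p)); x0=max(0,min(460,u-50));y0=max(0,min(345,v-37)); b.append(t(c,x0,y0,x0+100,y0+75)); print(x0,y0)
b.append(cv2.resize(W["pixels"][:,:,::-1],(400,300)))
cv2.imwrite("pics/t3.png",np.vstack([np.hstack(b[:2]),np.hstack(b[2:])]))
E
```

```text
{'clock': 8.8, 'eef_pos': array([ 613.49680282, -142.05638107,  188.92500716]), 'eef_rot': array([3.14095205e+00, 3.05436628e-04, 1.75668175e+00]), 'wrist_force': array([-0.04384138, -0.21255681, -3.91099134])}
202 159
250 157
184 192
```

View pics/t3.png

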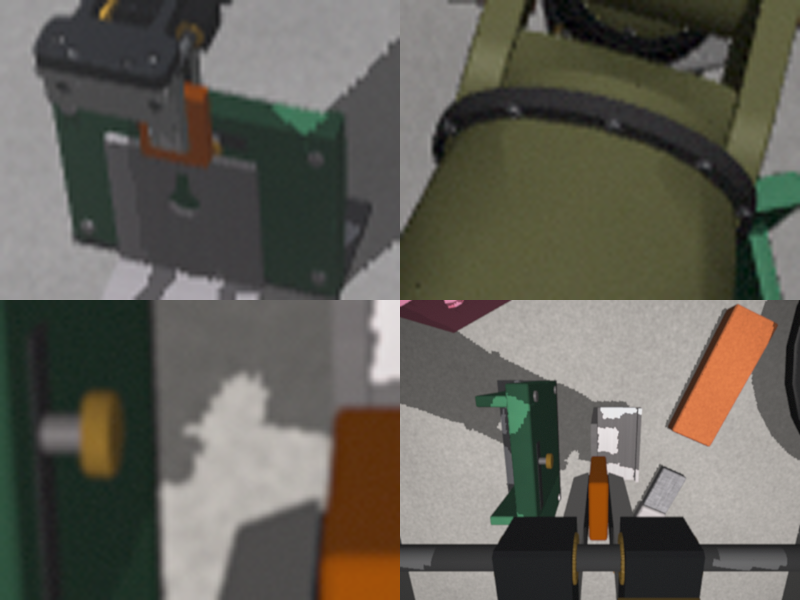

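The wrist view shows the stud clearly, with its head at about (213,226) full-frame. The tab's +y side face spans rows 219 to 256. I'll fit the stud and the tab edge in the panel frame using this same camera.

```bash
python3 - <<'E'
from h import *
C=np.load("c3.npy",allow_pickle=True).item();W=C["wrist"];S=C["scene"]
yaw=.186;ex=np.array([np.cos(yaw),np.sin(yaw),0]);ey=np.array([-ex[1],ex[0],0]);O=np.array([557,-168.7,130])
loc=lambda p:np.round([(p-O)@ex,(p-O)@ey,p[2]-130],1)
hsv=cv2.cvtColor(W["pixels"],cv2.COLOR_RGB2HSV)
m=cv2.inRange(hsv,(14,100,40),(32,255,255));m[:, :195]=0;m[:,225:]=0;m[:205]=0;m[250:]=0
ys,xs=np.where(m);print("head px",xs.min(),xs.max(),ys.min(),ys.max())
v=(ys.min()+ys.max())/2
print("head",loc(onz(W,xs.mean(),v,130)), "edges",[loc(onz(W,xs.mean(),q,130)) for q in(ys.min()-.5,ys.max()+.5)])
o=cv2.inRange(hsv,(5,120,20),(25,255,255));o[:,:262]=0;o[:,:262]=0;o[:,305:]=0
for u in(270,275,280):
    col=np.where(o[200:345,u])[0]+200; V=hsv[:,u,2].astype(int)
    d=np.diff(V[240:275]); k=240+np.argmax(d)+.5
    print(u,"rows",col.min(),col.max(),"edge",k,"bot+y",loc(onz(W,u,col.min()-.5,188.9-126.4+110)),"top+y",loc(onz(W,u,k,188.9+38.6)))
tcp=np.array([613.5,-142.06,188.9]);print("tcp",loc(tcp))
# neck line / panel groove
g=cv2.inRange(hsv,(60,60,20),(90,255,255))
r=np.where(o[290,260:305])[0]+260;print("tab cols at290",r.min(),r.max(),[loc(onz(W,q,290,227.5)) for q in(r.min()-.5,r.max()+.5)])
E
```

```text
head px 204 214 214 236
head [11.3 14.4  0. ] edges [array([11.8, 22.8,  0. ]), array([10.9,  5.8, -0. ])]
270 rows 219 335 edge 254.5 bot+y [55.3 32.7 42.5] top+y [56.4 34.1 97.5]
275 rows 219 335 edge 255.5 bot+y [58.2 32.7 42.5] top+y [58.6 33.6 97.5]
280 rows 219 335 edge 255.5 bot+y [61.1 32.7 42.5] top+y [60.7 33.6 97.5]
tcp [60.5 15.7 58.9]
tab cols at290 263 292 [array([53. , 17.2, 97.5]), array([66.2, 17.2, 97.5])]
```

```bash
python3 - <<'E'
from h import *
C=np.load("c3.npy",allow_pickle=True).item();S=C["scene"]
yaw=.186;ex=np.array([np.cos(yaw),np.sin(yaw),0]);ey=np.array([-ex[1],ex[0],0]);O=np.array([557,-168.7,130])
def onx(u,v,x):
    o,d=ray(S,u,v); p=o+d*((x-(o-O)@ex)/(d@ex)); return np.round([(p-O)@ex,(p-O)@ey,p[2]-130],1)
f=lambda x0,y0,s:lambda u,v:(x0+(u+.5)/s-.5,y0+(v+.5)/s-.5)
a=f(205,165,4);b=f(202,159,4)
print("stud",onx(*a(198,122),12.5))
print("panel top F corners",onx(*a(43,60),0),onx(*a(326,97),0),"foot",onx(*a(63,216),0),onx(*a(327,273),0))
for n,uv in(("plate top -y",(105,137)),("plate top +y",(258,165)),("slot top",(181,172)),("oct bottom",(184,214)),("oct L",(167,200)),("oct R",(200,206))): print(n,onx(*b(*uv),58.5))
im=cv2.resize(S["pixels"][185:235,220:275,::-1],(660,600),interpolation=cv2.INTER_CUBIC); cv2.imwrite("pics/s3.png",im)
E
```

```text
stud [12.5 15.5  3.5]
panel top F corners [ -0.  -86.1  16.1] [ 0.  90.9 33.2] foot [  -0.   -90.1 -129.1] [   0.    89.9 -128.4]
plate top -y [ 58.5 -29.1  45.3]
plate top +y [58.5 61.8 48.4]
slot top [58.5 15.1 29. ]
oct bottom [58.5 14.3 -7.3]
oct L [58.5  4.6  2. ]
oct R [58.5 24.8  2.9]
```

View pics/s3.png

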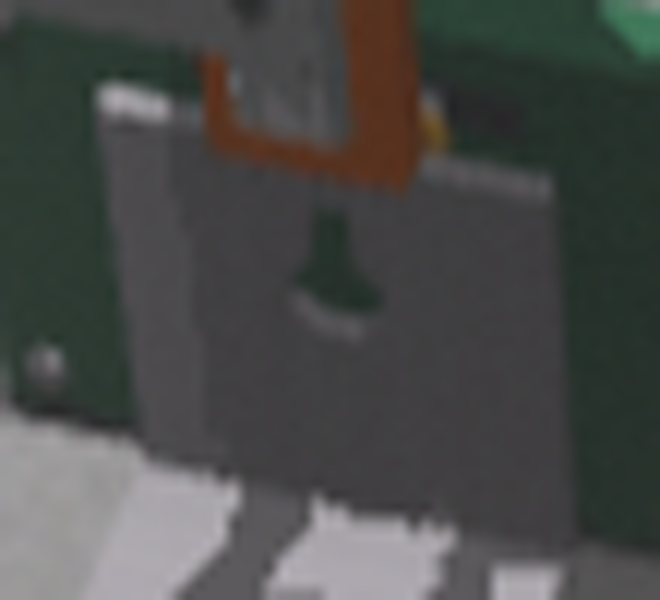

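```bash
python3 - <<'E'
from h import *
C=np.load("c3.npy",allow_pickle=True).item();S=C["scene"]
C0=np.load("c.npy",allow_pickle=True).item()["scene"]
yaw=.186;ex=np.array([np.cos(yaw),np.sin(yaw),0]);ey=np.array([-ex[1],ex[0],0]);O=np.array([557,-168.7,130])
def onx(u,v,x):
    o,d=ray(S,u,v); p=o+d*((x-(o-O)@ex)/(d@ex)); return np.round([(p-O)@ex,(p-O)@ey,p[2]-130],1)
f=lambda x0,y0,s:lambda u,v:(x0+(u+.5)/s-.5,y0+(v+.5)/s-.5)
b=f(220,185,12);a=f(205,165,4)
for n,uv,r in(("top -y",(102,118),110),("top +y",(550,195),110),("slot top",(333,198),94),("oct bot",(335,338),58.5),("L bot",(145,462),13)):
    q=onx(*b(*uv),59); print(n,q,"base z",q[2]-r)
print("panel top front +y",onx(*a(328,116),0))
hsv=cv2.cvtColor(C0["pixels"],cv2.COLOR_RGB2HSV)
m=cv2.inRange(hsv,(10,90,50),(35,255,255));m[:,:245]=0;m[:,262:]=0;m[:186]=0;m[203:]=0
ys,xs=np.where(m);print(xs.min(),xs.max(),ys.min(),ys.max())
for u,v in(((xs.min()+xs.max())/2,(ys.min()+ys.max())/2),(254,ys.min()-.5),(254,ys.max()+.5)):print(onx(u,v,12.5))
print(C0["pixels"][190:200,250:259].sum(2))
E
```

```text
top -y [ 59.  -29.   40.9] base z -69.1
top +y [59.  60.  45.4] base z -64.6
slot top [59.  16.5 31.9] base z -62.1
oct bot [59.  14.  -8.9] base z -67.4
L bot [ 59.  -30.2 -60.3] base z -73.3
panel top front +y [ 0.  91.9 17.6]
251 257 193 198
[12.5 15.1  2.1]
[12.5 15.7 12.6]
[12.5 14.4 -8.5]
[[150 150 146 138 140 140 143 143 139]
 [140 147 149 132 134 141 147 155 154]
 [135 135 133 130 143 295 220 147 143]
 [135 134 169 245 323 425 323 141 129]
 [139 145 265 316 397 435 348 145 135]
 [142 179 260 266 307 327 317 163 137]
 [139 174 196 197 195 219 275 174 138]
 [141 153 188 192 192 193 212 153 143]
 [138 140 163 175 181 180 174 138 140]
 [138 139 136 145 157 154 142 133 141]]
```

Call:
play_rows(
  translation=[
    [-0.007,-0.0012,0],
    [-0.014,-0.0024,0],
    [-0.021,-0.0036,0],
    [-0.028,-0.0048,0],
    [-0.034,-0.0059,0],
    [-0.0375,-0.0066,0],
    [-0.0375,-0.0066,0],
    [-0.0375,-0.0066,0],
  ],
  yaw=[0,0,0,0,0,0,0,0],
)

```text
clock: 9.95
eef_pos: [576.0, -148.6, 188.4]
eef_rot: [3.142, -0.0, 1.757]
wrist_force: [-0.2, -0.4, -3.6]
finger_gap: 11.5
finger_force: 50.0
```

Call:
play_rows(
  translation=[
    [-0.001,-0.0002,0],
    [-0.002,-0.0004,0],
    [-0.003,-0.0006,0],
    [-0.0035,-0.0007,0],
    [-0.004,-0.0008,0],
    [-0.004,-0.0008,0],
  ],
  yaw=[0,0,0,0,0,0],
)

```text
clock: 10.7
eef_pos: [571.8, -149.4, 188.5]
eef_rot: [3.142, 0.0, 1.757]
wrist_force: [0.6, -0.5, -3.8]
finger_gap: 11.6
finger_force: 50.0
```

Call:
play_rows(
  translation=[
    [-0.0005,-0.0001,0],
    [-0.001,-0.0002,0],
    [-0.0015,-0.0003,0],
    [-0.002,-0.0004,0],
    [-0.002,-0.0004,0],
  ],
  yaw=[0,0,0,0,0],
)

```text
clock: 11.32
eef_pos: [569.8, -149.8, 188.5]
eef_rot: [3.142, -0.0, 1.757]
wrist_force: [-0.3, 0.0, -3.9]
finger_gap: 11.6
finger_force: 50.0
```

Call:
play_rows(
  translation=[
    [-0.0005,-0.0001,0],
    [-0.001,-0.0002,0],
    [-0.001,-0.0002,0],
  ],
  yaw=[0,0,0],
)

```text
clock: 11.7
eef_pos: [568.8, -150.0, 188.5]
eef_rot: [-3.142, -0.0, 1.757]
wrist_force: [-0.8, -0.3, -2.9]
finger_gap: 11.8
finger_force: 50.0
```

Call:
play_rows(
  translation=[
    [-0.0005,-0.0001,0],
    [-0.001,-0.0002,0],
    [-0.0015,-0.0003,0],
    [-0.002,-0.0004,0],
    [-0.0025,-0.0005,0],
    [-0.003,-0.0006,0],
    [-0.003,-0.0006,0],
  ],
  yaw=[0,0,0,0,0,0,0],
)

```text
clock: 12.58
eef_pos: [565.8, -150.6, 188.5]
eef_rot: [-3.142, 0.0, 1.757]
wrist_force: [-0.4, 0.2, -4.3]
finger_gap: 11.8
finger_force: 50.0
```

Call:
play_rows(
  translation=[
    [-0.0005,-0.0001,0],
    [-0.001,-0.0002,0],
    [-0.0015,-0.0003,0],
    [-0.002,-0.0004,0],
    [-0.002,-0.0004,0],
  ],
  yaw=[0,0,0,0,0],
)

```text
clock: 13.2
eef_pos: [563.8, -151.0, 188.5]
eef_rot: [-3.142, -0.0, 1.757]
wrist_force: [-1.1, 0.4, -3.6]
finger_gap: 11.6
finger_force: 50.0
```

Call:
play_rows(
  translation=[
    [-0.0005,-0.0001,0],
    [-0.001,-0.0002,0],
    [-0.0015,-0.0003,0],
    [-0.0015,-0.0003,0],
  ],
  yaw=[0,0,0,0],
)

```text
clock: 13.7
eef_pos: [562.3, -151.3, 188.4]
eef_rot: [-3.142, 0.0, 1.757]
wrist_force: [-0.2, -0.1, -4.3]
finger_gap: 11.8
finger_force: 50.0
```

Call:
play_rows(
  translation=[
    [-0.0005,-0.0001,0],
    [-0.001,-0.0002,0],
    [-0.001,-0.0002,0],
  ],
  yaw=[0,0,0],
)

```text
clock: 14.08
eef_pos: [561.7, -151.4, 188.5]
eef_rot: [3.141, 0.0, 1.757]
wrist_force: [4.8, 1.4, -6.3]
finger_gap: 12.0
finger_force: 50.0
```

Call:
play_rows(
  translation=[
    [0.0006,0.0001,0],
    [0.0006,0.0001,-0.001],
    [0.0006,0.0001,-0.002],
    [0.0006,0.0001,-0.003],
    [0.0006,0.0001,-0.004],
    [0.0006,0.0001,-0.005],
    [0.0006,0.0001,-0.005],
  ],
  yaw=[0,0,0,0,0,0,0],
)

```text
clock: 14.95
eef_pos: [561.9, -151.4, 183.3]
eef_rot: [-3.141, -0.0, 1.757]
wrist_force: [1.6, 0.1, -5.6]
finger_gap: 11.8
finger_force: 50.0
```

Call:
play_rows(
  translation=[
    [0,0,-0.0007],
    [0,0,-0.0014],
    [0,0,-0.0021],
    [0,0,-0.0028],
    [0,0,-0.0035],
    [0,0,-0.0035],
  ],
  yaw=[0,0,0,0,0,0],
)

```text
clock: 15.7
eef_pos: [561.9, -151.4, 179.8]
eef_rot: [-3.141, -0.0, 1.757]
wrist_force: [1.4, 0.4, -5.0]
finger_gap: 12.0
finger_force: 50.0
```

Call:
play_rows(
  translation=[
    [0,0,-0.0007],
    [0,0,-0.0014],
    [0,0,-0.0021],
    [0,0,-0.0028],
    [0,0,-0.0035],
    [0,0,-0.0035],
  ],
  yaw=[0,0,0,0,0,0],
)

```text
clock: 16.45
eef_pos: [561.9, -151.4, 176.3]
eef_rot: [-3.141, -0.0, 1.757]
wrist_force: [-0.4, 0.3, -4.4]
finger_gap: 11.7
finger_force: 50.0
```

Call:
play_rows(
  translation=[
    [0,0,-0.001],
    [0,0,-0.002],
    [0,0,-0.003],
    [0,0,-0.004],
    [0,0,-0.005],
    [0,0,-0.005],
  ],
  yaw=[0,0,0,0,0,0],
)

```text
clock: 17.2
eef_pos: [561.9, -151.4, 171.3]
eef_rot: [-3.141, -0.0, 1.757]
wrist_force: [0.9, 0.8, -4.7]
finger_gap: 11.9
finger_force: 50.0
```

Sliding freely in the slot, and about 5 mm remain. I'll go slower now.

Call:
play_rows(
  translation=[
    [0,0,-0.0005],
    [0,0,-0.001],
    [0,0,-0.0015],
    [0,0,-0.002],
    [0,0,-0.0025],
    [0,0,-0.003],
    [0,0,-0.003],
  ],
  yaw=[0,0,0,0,0,0,0],
)

```text
clock: 18.08
eef_pos: [562.0, -151.4, 168.4]
eef_rot: [-3.142, -0.0, 1.757]
wrist_force: [0.9, -0.7, -4.5]
finger_gap: 12.0
finger_force: 50.0
```

Call:
play_rows(
  translation=[
    [0,0,-0.0003],
    [0,0,-0.0006],
    [0,0,-0.0009],
    [0,0,-0.0009],
  ],
  yaw=[0,0,0,0],
)

```text
clock: 18.58
eef_pos: [561.9, -151.4, 167.5]
eef_rot: [-3.142, 0.0, 1.757]
wrist_force: [1.6, -0.1, -3.0]
finger_gap: 11.7
finger_force: 50.0
```

Call:
play_rows(
  translation=[
    [0,0,-0.0003],
    [0,0,-0.0006],
    [0,0,-0.0009],
    [0,0,-0.0009],
  ],
  yaw=[0,0,0,0],
)

```text
clock: 19.08
eef_pos: [561.9, -151.4, 166.6]
eef_rot: [-3.141, -0.0, 1.757]
wrist_force: [1.0, -0.4, -3.9]
finger_gap: 12.2
finger_force: 50.0
```

Call:
play_rows(
  translation=[
    [0,0,-0.0003],
    [0,0,-0.0006],
    [0,0,-0.0006],
  ],
  yaw=[0,0,0],
)

```text
clock: 19.45
eef_pos: [562.0, -151.4, 166.0]
eef_rot: [-3.142, -0.0, 1.757]
wrist_force: [0.3, 0.3, -3.6]
finger_gap: 11.7
finger_force: 50.0
```

Call:
play_rows(
  translation=[
    [0,0,-0.0003],
    [0,0,-0.0006],
    [0,0,-0.0006],
  ],
  yaw=[0,0,0],
)

```text
clock: 19.82
eef_pos: [562.0, -151.4, 165.4]
eef_rot: [3.142, -0.0, 1.757]
wrist_force: [0.2, -0.6, -3.3]
finger_gap: 11.7
finger_force: 50.0
```

Call:
play_rows(
  translation=[
    [0,0,-0.0003],
    [0,0,-0.0006],
    [0,0,-0.0006],
  ],
  yaw=[0,0,0],
)

```text
clock: 20.2
eef_pos: [562.0, -151.4, 164.8]
eef_rot: [-3.142, 0.0, 1.757]
wrist_force: [0.8, 0.2, -3.3]
finger_gap: 11.4
finger_force: 50.0
```

Call:
play_rows(
  translation=[
    [0,0,-0.0003],
    [0,0,-0.0006],
    [0,0,-0.0006],
  ],
  yaw=[0,0,0],
)

```text
clock: 20.58
eef_pos: [562.0, -151.4, 164.2]
eef_rot: [-3.142, -0.0, 1.757]
wrist_force: [0.4, -0.0, -4.5]
finger_gap: 11.8
finger_force: 50.0
```

Call:
play_rows(
  translation=[
    [0,0,-0.0003],
    [0,0,-0.0006],
    [0,0,-0.0006],
  ],
  yaw=[0,0,0],
)

```text
clock: 20.95
eef_pos: [561.9, -151.4, 163.6]
eef_rot: [-3.142, 0.0, 1.757]
wrist_force: [1.6, 0.6, -3.1]
finger_gap: 11.5
finger_force: 50.0
```

Call:
play_rows(
  translation=[
    [0,0,-0.0003],
    [0,0,-0.0006],
    [0,0,-0.0006],
  ],
  yaw=[0,0,0],
)

```text
clock: 21.32
eef_pos: [562.0, -151.4, 163.4]
eef_rot: [3.141, 0.0, 1.757]
wrist_force: [-0.7, 1.4, -0.0]
finger_gap: 11.8
finger_force: 50.0
```

```bash
python3 - <<'E'
from h import *
S=grab("scene");W,s=wrist(); np.save("c4.npy",{"scene":S,"wrist":W},allow_pickle=True)
print(s["eef_pos"],s["wrist_force"])
a=cv2.resize(S["pixels"][180:240,215:295,::-1],(800,600),interpolation=cv2.INTER_CUBIC)
b=cv2.resize(W["pixels"][180:330,150:350,::-1],(800,600),interpolation=cv2.INTER_CUBIC)
cv2.imwrite("pics/t4.png",cv2.resize(np.hstack([a,b]),(800,300)))
E
```

```text
[ 562.01961271 -151.41395228  163.32147581] [-0.95485663  0.87083616  0.50356603]
```

View pics/t4.png

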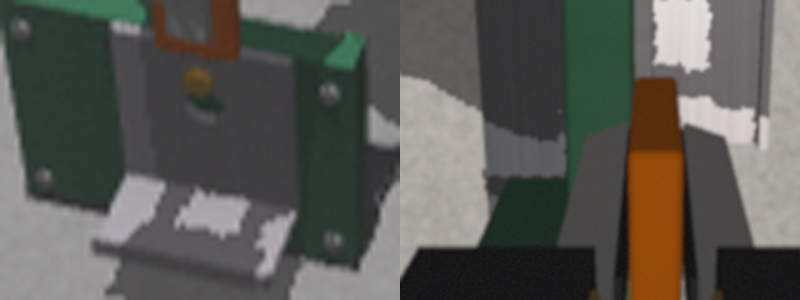

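The scene crop shows the stud head at the upper end of the keyhole slot, with the rest flush on the panel. The wrist force is just starting to rise, so it is bottoming out. I'll press gradually.

Call:
play_rows(
  translation=[
    [0,0,-0.0002],
    [0,0,-0.0004],
    [0,0,-0.0004],
  ],
  yaw=[0,0,0],
)

```text
clock: 21.8
eef_pos: [562.1, -151.4, 163.1]
eef_rot: [3.141, 0.0, 1.757]
wrist_force: [-2.1, 1.0, 5.7]
finger_gap: 11.7
finger_force: 50.0
```

Call:
play_rows(
  translation=[
    [0,0,-0.0002],
    [0,0,-0.0004],
    [0,0,-0.0004],
    [0,0,-0.0004],
  ],
  yaw=[0,0,0,0],
)

```text
clock: 22.3
eef_pos: [562.1, -151.5, 163.0]
eef_rot: [3.141, 0.0, 1.757]
wrist_force: [-3.2, 0.8, 8.1]
finger_gap: 11.7
finger_force: 50.0
```

Call:
play_rows(
  translation=[
    [0,0,-0.0002],
    [0,0,-0.0003],
    [0,0,-0.0003],
    [0,0,-0.0003],
    [0,0,-0.0003],
    [0,0,-0.0003],
  ],
  yaw=[0,0,0,0,0,0],
)

```text
clock: 23.05
eef_pos: [562.1, -151.5, 163.0]
eef_rot: [3.141, 0.001, 1.757]
wrist_force: [-2.9, 2.0, 10.3]
finger_gap: 12.0
finger_force: 50.0
```

Call:
play_rows(
  translation=[
    [0,0,0.0004],
    [0,0,0.0009],
    [0,0,0.0009],
  ],
  yaw=[0,0,0],
)

```text
clock: 23.42
eef_pos: [562.1, -151.5, 163.2]
eef_rot: [3.141, 0.0, 1.757]
wrist_force: [-2.4, 1.3, 6.3]
finger_gap: 11.6
finger_force: 50.0
```

Call:
play_rows(
  translation=[
    [0,0,0],
    [0,0,0],
    [0,0,0],
    [0,0,0],
    [0,0,0],
    [0,0,0],
    [0,0,0],
    [0,0,0],
  ],
  yaw=[0,0,0,0,0,0,0,0],
  hand=0.6,
)

```text
clock: 24.42
eef_pos: [562.0, -151.4, 162.9]
eef_rot: [3.142, 0.0, 1.757]
wrist_force: [0.2, 0.3, 0.6]
finger_gap: 56.0
finger_force: 0.0
```

Call:
play_rows(
  translation=[
    [0,0,0.01],
    [0,0,0.03],
    [0,0,0.06],
    [0,0,0.1],
    [0,0,0.14],
    [0,0,0.14],
    [0,0,0.14],
    [0,0,0.14],
  ],
  yaw=[0,0,0,0,0,0,0,0],
)

```text
clock: 25.42
eef_pos: [561.7, -151.3, 301.8]
eef_rot: [-3.14, -0.001, 1.757]
wrist_force: [0.1, 0.5, -0.6]
finger_gap: 56.6
finger_force: 0.0
```

```bash
python3 - <<'E'
from h import *
S=grab("scene");W,s=wrist()
print(s["eef_pos"],s["wrist_force"],s["clock"])
a=cv2.resize(S["pixels"][165:240,205:305,::-1],(400,300),interpolation=cv2.INTER_CUBIC)
b=cv2.resize(W["pixels"][:,:,::-1],(400,300))
cv2.imwrite("pics/t5.png",np.hstack([a,b]))
E
```

```text
[ 561.71064169 -151.35766664  301.9204223 ] [ 0.60160759 -0.01468017 -0.32124987] 25.475
```

View pics/t5.png

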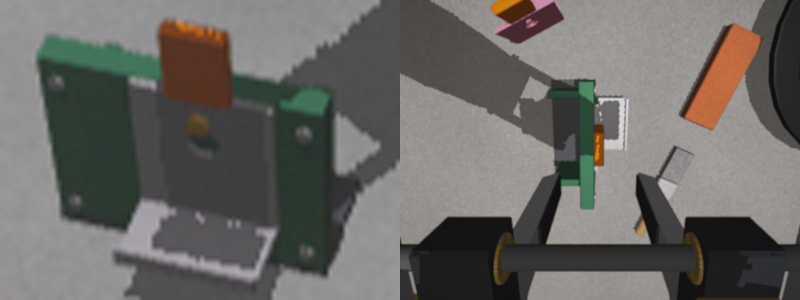

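The rest hangs upright and flush on the stud, with the head at the slot's top, and the gripper is clear of it. I'll hand it in.

```bash
python3 -c "
from cell import manip
print(manip.sign_off())"
```

```text
the job is handed in; nothing more can be done
None
```

I hung the blade rest on the panel's stud, pressed it home with about 14 N and let go. It hangs upright and flush in the last picture, and I handed the job in at about 25 s; the sign-off returned no verdict.

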